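# Slide the dish trays into a stepped stack

## Task

Without lifting them, slide the blue dish tray off the low warming block onto the clamped grey tray, then the yellow dish tray off the high block onto the blue one, pushing on their label tabs. Push each until it drops off the edge of its block to lie level, and then press it home with the fingertips against the lip of the tray below, firmly but gently (about 10 N, held for half a second), so that the three trays are stacked with alternating offsets, each against the lip below. Do not tip the trays over, leave everything else where it is, and finish with your hand clear.

Things in the scene. Friction and masses are not known exactly. Their poses are not given: they have to be found in the camera images.
- rack: fixed rack: clamped grey dish tray between a low and a high white block. Origin on the table top under the grey tray's middle; y runs towards the low block, x across, z up. Grey tray: shape as the loose ones, x -48 to 48, y -75 to 75 mm, underside z = 4, rail tops z = 34. Blue tray's home: its origin at y = 26 to 29 (3 mm of play between grey lip and low block), z = 34; yellow's home z = 64
- grey_lip (a point): on the rack: middle of the top edge of the grey tray's lip, on its working face (rack y = -49, facing +y; z = 42 mm, 8 above the rails). Behind it a tab to y = -75. Lips and blocks are rigid: judge the press by feel, 6 N at least for 0.3 s and never over 30 N; sliding alone takes up to about 4 N
- low_edge (a point): on the rack: middle of the low block's top edge beside the grey tray (rack y = 104, z = 40 mm, 6 above the grey rails). Flat top, x -60 to 60, on to y = 284. A tray pushed off a block tips down onto the rails up to 5 degrees as its middle passes the edge, and drops 6 mm to lie level when its rear end clears it
- high_edge (a point): on the rack: middle of the high block's top edge beside the grey tray (rack y = -79, z = 70 mm, 6 above the blue rails when blue is home). Flat top, x -60 to 60, on to y = -262. Yellow at home has its centre 26 mm from the blue tray's, towards this block; pressing it may push the blue tray 3 mm back against the low block
- blue_tray: blue dish tray, 96 (x) x 150 (y) x 30 mm, 0.29 to 0.59 kg. Origin: centre of its flat underside. Side rims 14 wide are rails, tops z = 30; cross lip 6 thick, top z = 38, working face at y = 49 facing -y; label tab behind it, y 55 to 75, top z = 24, upright end face at y = 75: push there. Starts on the low block, tab away from the grey tray, turned up to 5 deg
- yellow_tray: yellow dish tray, 96 (x) x 150 (y) x 30 mm, 0.29 to 0.59 kg. Origin: centre of its flat underside. Side rims 14 wide are rails, tops z = 30; cross lip 6 thick, top z = 38, working face at y = -49 facing +y; label tab behind it, y -55 to -75, top z = 24, upright end face at y = -75: push there. Starts on the high block, tab away from the grey tray, turned up to 5 deg
- amber_bottle: bystander: amber bottle, 56 diameter x 95 high, stands loose beside the rack; origin under its centre
- jar: bystander: white jar with red cap, 56 diameter x 70 high; origin under its centre
- dish_stack: bystander: stack of clear dishes, 58 diameter x 43 high; origin under its centre
- tip_box: bystander: orange tip box with clear cover, 72 x 112 x 56 high; origin under its centre
- spatula: bystander: spatula 170 long lying on the table; origin under its middle
- timer: bystander: white timer 60 x 75 x 25; origin under its centre
Mind the look-alikes: they are no part of the job. Leave any green or red look-alike of the yellow_tray alone. There is more than one size of the blue_tray; the one meant has the size given above.

How it is judged (in metres and radians):
On the way, in this order (a step that is already met when the one before it is completed fails the run):
1. the blue tray lies level on the grey one and is pressed home against its lip by the fingertips with at least 6 N (z of blue_tray in the frame of rack between 0.032 and 0.0362 m and y of blue_tray in the frame of rack between 0.0235 and 0.0315 m and x of blue_tray in the frame of rack between -0.012 and 0.012 m and angle between blue_tray's own z axis and vertical below 0.018 rad and angle between the y axis of blue_tray and the y axis of rack, either way round below 0.07 rad and contact force between the fingers and blue_tray above 6 N), for 0.2 s.
2. the yellow tray lies level on the blue one and is pressed home against its lip by the fingertips with at least 6 N (z of blue_tray in the frame of rack between 0.032 and 0.0362 m and y of blue_tray in the frame of rack between 0.0235 and 0.0315 m and x of blue_tray in the frame of rack between -0.012 and 0.012 m and angle between each of blue_tray, yellow_tray's own z axis and vertical below 0.018 rad and angle between the y axis of blue_tray and the y axis of rack, either way round below 0.07 rad and z of yellow_tray in the frame of blue_tray between 0.028 and 0.0322 m and y of yellow_tray in the frame of blue_tray between -0.0292 and -0.0235 m and x of yellow_tray in the frame of blue_tray between -0.012 and 0.012 m and angle between the y axis of yellow_tray and the y axis of blue_tray, either way round below 0.07 rad and contact force between the fingers and yellow_tray above 6 N), for 0.2 s.
At the end, for the whole second after the job is handed in: Both trays at rest, level (1 degree, height 2 mm), square within 4 degrees and 12 mm sideways: blue on the grey rails with its centre at rack y 23.5 to 31.5 mm; yellow on the blue rails, its centre 23.5 to 29.2 mm from the blue one towards the high block (z of blue_tray in the frame of rack between 0.032 and 0.0362 m and y of blue_tray in the frame of rack between 0.0235 and 0.0315 m and x of blue_tray in the frame of rack between -0.012 and 0.012 m and angle between each of blue_tray, yellow_tray's own z axis and vertical below 0.018 rad and angle between the y axis of blue_tray and the y axis of rack, either way round below 0.07 rad and z of yellow_tray in the frame of blue_tray between 0.028 and 0.0322 m and y of yellow_tray in the frame of blue_tray between -0.0292 and -0.0235 m and x of yellow_tray in the frame of blue_tray between -0.012 and 0.012 m and angle between the y axis of yellow_tray and the y axis of blue_tray, either way round below 0.07 rad and linear speed of each of blue_tray, yellow_tray below 0.01 m/s); the robot touches nothing.
It fails at once if a tray is pushed or squeezed by the robot with more than 30 N (contact force between any of the arm, the fingers and blue_tray above 30 N or contact force between any of the arm, the fingers and yellow_tray above 30 N).
It fails at once if a tray is lifted more than 15 mm (z of blue_tray in the frame of rack above 0.055 m or z of yellow_tray in the frame of rack above 0.085 m).
It fails at once if a tray is tipped more than 11 degrees (angle between any of blue_tray, yellow_tray's own z axis and vertical above 0.2 rad).
It fails at once if a bystander is moved more than 20 mm (distance of any of amber_bottle, jar, dish_stack, tip_box, spatula, timer from where it was at the start of the episode above 0.02 m).
It also fails if it takes over 64 s, if anything falls off the work surface, if the arm or the gripper's body presses on something with over 40 N, if the wrist force passes 120 N, or if a joint passes its speed limit or range.

## Robot

A 6-joint arm with a two-finger parallel gripper is mounted at the origin on the work surface. World frame = base frame: x ahead of the robot, y to its left, z up, the work surface at z = 0. Lengths are in mm, angles in rad, forces in N, time in s.
With the tool pointing down it reaches from about 275 to 1000 mm from the base axis. Payload 8.4 kg.
Tool frame: the origin (TCP) lies at the very end of the fingers, on their centre line; the grasp point (between the pads) lies 19 mm behind it (r.tcp_to_grasp is the distance from the TCP to the grasp point, in mm); z points along the fingers, y is the line along which they close (so a half turn about z gives the same grasp; the last joint's range is limited). The gripper opens to 85 mm and grips with 20 to 120 N. Pads are 22 mm wide; open, the fingers measure 114 mm over their backs; the gripper's body (76 mm by 85 mm) begins 54 mm behind the grasp point. The pads swing forward as they close: fully open they stand 13 mm farther back than shut.
Start: joints at [-1.338, 0.353, 1.633, -0, 1.155, -0.002], TCP at [145.404, -607.853, 231.281] pointing down, gripper open.
Joint ranges: [-2.63, 2.63], [-0.92, 2.1], [0.06, 2.66], [-1.3, 4.44], [0, 2.69], [-3.02, 3.02]. Speed limits (rad/s): [2.22, 2.22, 2.79, 3.14, 3.14, 3.14].

## Interface

Orientations are given as [roll, pitch, yaw] about the fixed x, y, z axes, in that order (R = Rz(yaw) Ry(pitch) Rx(roll)).
In Python, from rig import r gives the robot as it stands. The module is installed in compiled form; this text tells all that it offers.
- The arm moves only by the tool play_rows, never from a script. Its argument "rows" is a list of rows, each an object with "dp": the shift along the tool's x, y, z in units of 40 mm (1.0 is 40 mm), a list of three; "turn": the turn, a rotation vector about the tool's x, y, z in units of 6 degrees (1.0 is 6 degrees), a list of three; "fingers": the closure, from 0 (fully open) to 1 (shut). In form: [{"dp": [tx, ty, tz], "turn": [wx, wy, wz], "fingers": fingers}, ...]. A call has 1 to 5 rows; each row shifts and turns the commanded pose from where the row before left it, along the tool's axes as they then stand; what a row does not reach is not made up. A row lasts 1/12 s, in which the tool goes at most 41.7 mm and 7.16 degrees, less where a joint would pass 70% of its speed; a pose out of reach is approached as far as the arm can. A call is refused whole if a number of a shift passes 1 or a number of a turn 1, either way. A call with a gripper value outside its range is refused whole. The fingers move at their own pace and stop on an object; "force" is the grip in N (left out, the last holds). Time passes only in rows, so rows that do not move let the fingers close. It gives the time, the measured TCP pose, the force, the opening and the grip force at its end, in the units of the state.
- r.sense(): the state, without advancing time (a new reading comes with each control period).
- r.grab_frame(name): name is "side" or "top"; returns a dict with "pixels" (400x640x3 uint8, red, green, blue), "fx", "fy", "cx", "cy" (pixels), "pose" (4x4, takes a point from camera to world coordinates). Camera axes: x right, y down, z forward; pixel columns grow to the right and rows downward; lengths in mm; the calibration is good to about 2 mm. A picture is of the moment at which its call begins. There is no depth.
- r.sign_off(): hands the job in; it is judged then, once.
The state is a dict: "clock": time; "qpos": joint angles; "qvel": joint speeds; "joint_efforts": joint torques, N m; "eef_pos": TCP position; "tcp_rot": TCP orientation; "contact_force": force on the tool from outside, world axes, zero at the start; "wrist_torque": the same for the moment, N m; "opening": opening from 0.0 (shut) to 1.0 (fully open); "grasp_force": force on a finger pad.
Only numpy, scipy, OpenCV 4.12 (cv2) and the standard library are available. Lean on these libraries where they do the work, as an engineer would, in place of code of your own. Each camera call takes 0.05 s, during which the arm holds its last target. There are 200 camera calls.

## Working session

There is one attempt and no reset: what is moved stays moved. The work goes in short steps, Python scripts to look and compute and a tool call to move; the robot and the scene stay as the last step left them, time stands still between calls to the robot, and variables do not carry over. Pictures are saved under pics/ and viewed, at most 10 in all, crops included, and the job is handed in when it is done.

Besides the shell and the picture viewer there is one more tool, called as a command line: name --argument value ..., lists and objects as JSON in quotes. play_rows: Moves the arm, as the interface text tells. Its arguments: {"type":"object","properties":{"rows":{"type":"array"},"force":{"type":"number"}},"required":["rows"]}

```bash
mkdir -p pics; python3 - <<'E'
from rig import r
import cv2,pickle
for n in("top","side"):
    f=r.grab_frame(n);cv2.imwrite(f"pics/{n}0.png",f["pixels"][:,:,::-1]);pickle.dump(f,open(n+"0.pkl","wb"));print(n,f["fx"],f["cx"],f["cy"],f["pose"].round(3).tolist())
print(r.sense())
E
```

```text
top 428.5268993865666 317.78718097883984 198.3566035570658 [[-0.003, -0.992, 0.125, 374.372], [-1.0, 0.006, 0.018, -13.332], [-0.018, -0.125, -0.992, 1170.585], [0.0, 0.0, 0.0, 1.0]]
side 376.6918626835631 316.7139393992664 204.94401703341293 [[-0.976, -0.151, 0.157, 337.375], [-0.217, 0.733, -0.645, 668.913], [-0.018, -0.664, -0.748, 878.805], [0.0, 0.0, 0.0, 1.0]]
{'clock': 0.1, 'qpos': array([-1.33837099e+00,  3.53616425e-01,  1.63406051e+00,  1.15221776e-06,
        1.15517806e+00, -2.38544950e-03]), 'qvel': array([-3.97037273e-04, -5.33533191e-04, -1.47233600e-03,  1.03650722e-03,
        1.65490598e-06,  1.63390625e-03]), 'joint_efforts': array([ 5.56216355e-05, -6.06354761e+01, -3.42819464e+01, -6.41501128e-05,
        4.00911144e-03, -1.56812598e-05]), 'eef_pos': array([ 145.32367366, -607.43540507,  230.61298349]), 'tcp_rot': array([-3.14033032e+00, -4.06478444e-06,  2.34810313e-01]), 'contact_force': array([-0.8928128 ,  0.76112959, -0.33310446]), 'wrist_torque': array([-0.04000101,  0.01750137,  0.04855708]), 'grasp_force': 0.0, 'opening': 1.0005655143369827}
```

View pics/top0.png

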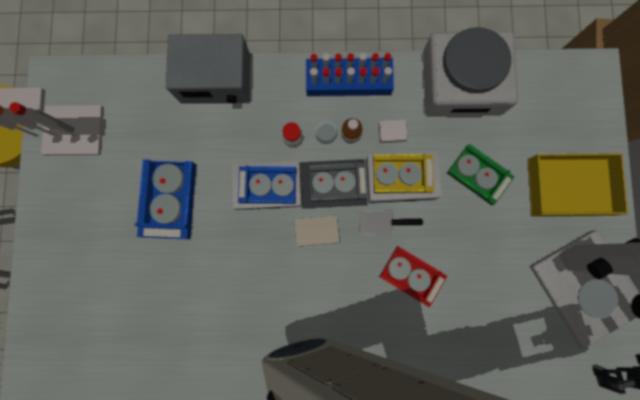

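View pics/side0.png

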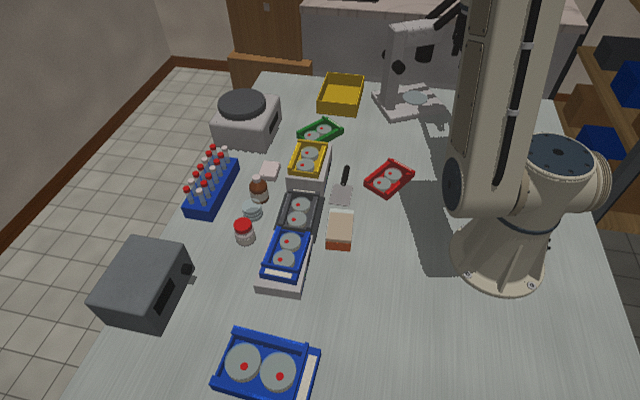

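The top view shows the small blue tray at (267,186), the grey tray at (334,183) and yellow at (402,176). The rack's y axis runs roughly along world +y. The larger blue tray at (167,198) and the red and green trays are look-alikes. I'll zoom in for the edges.

```bash
cat >h.py <<'E'
import numpy as np,cv2
def ray(f,uv,z):
    uv=np.atleast_2d(np.array(uv,float));d=np.c_[(uv[:,0]-f["cx"])/f["fx"],(uv[:,1]-f["cy"])/f["fy"],np.ones(len(uv))]@f["pose"][:3,:3].T
    o=f["pose"][:3,3];return (o+d*((z-o[2])/d[:,2])[:,None])[:,:2]
def proj(f,p):
    c=(np.atleast_2d(p)-f["pose"][:3,3])@f["pose"][:3,:3];return np.c_[c[:,0]/c[:,2]*f["fx"]+f["cx"],c[:,1]/c[:,2]*f["fy"]+f["cy"]]
def masks(f):
    h=cv2.cvtColor(f["pixels"],cv2.COLOR_RGB2HSV);i=cv2.inRange
    return dict(blue=i(h,(105,130,40),(125,255,255)),yellow=i(h,(22,130,60),(34,255,255)))
E
python3 - <<'E'
import pickle,cv2,numpy as np
from h import *
f=pickle.load(open("top0.pkl","rb"))
c=f["pixels"][150:222,222:448,::-1];cv2.imwrite("pics/c0.png",cv2.resize(c,None,fx=3.5,fy=3.5,interpolation=cv2.INTER_CUBIC))
g=pickle.load(open("side0.pkl","rb"))
c=g["pixels"][130:300,230:370,::-1];cv2.imwrite("pics/c1.png",cv2.resize(c,None,fx=3.5,fy=3.5,interpolation=cv2.INTER_CUBIC))
for n,m in masks(f).items():
    m[:, :225]=0;m[:,450:]=0;m[:150]=0;m[225:]=0
    k=cv2.findContours(m,0,1)[0];k=max(k,key=cv2.contourArea);b=cv2.boxPoints(cv2.minAreaRect(k));print(n,b.round(1).tolist(),ray(f,b,70 if n=="blue" else 100).round(1).tolist())
E
```

```text
blue [[238.89999389648438, 202.0], [239.6999969482422, 165.8000030517578], [295.1000061035156, 167.0], [294.3999938964844, 203.10000610351562]] [[505.3, 210.9], [600.7, 210.7], [596.5, 65.1], [501.5, 66.8]]
yellow [[373.20001220703125, 154.6999969482422], [432.20001220703125, 153.39999389648438], [433.0, 191.0], [374.1000061035156, 192.3000030517578]] [[621.0, -135.9], [623.3, -285.4], [526.8, -284.0], [524.3, -136.1]]
```

View pics/c0.png

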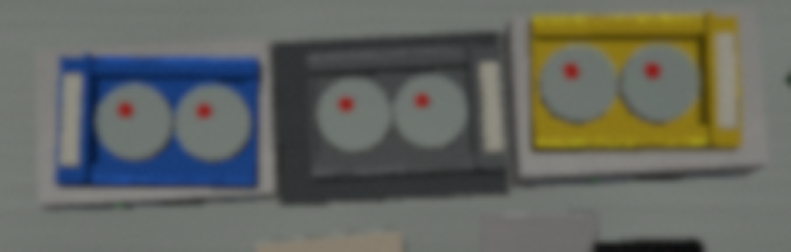

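View pics/c1.png

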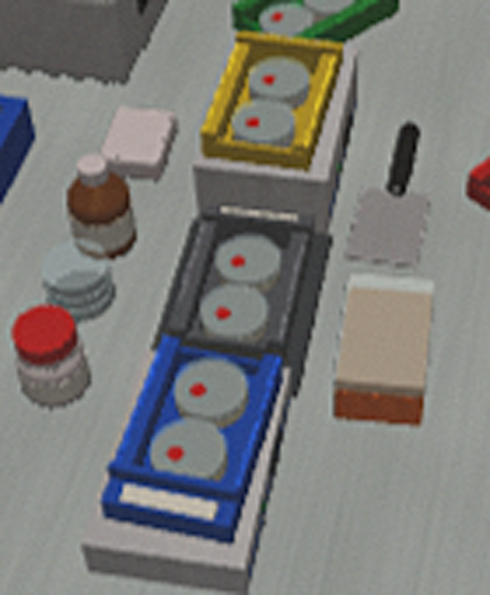

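The crop shows the blue label to the left (+y) and the yellow label to the right (-y). The trays look nearly square to the image, while the rack itself is turned by a few degrees. I'll fit the block edges to get the rack frame.

```bash
python3 - <<'E'
import pickle
from h import *
f=pickle.load(open("top0.pkl","rb"));P=f["pixels"].astype(float);g=cv2.GaussianBlur(P,(0,0),.6)
rg=g[...,0]-g[...,1]
for c in (236,250,265,280,294,376,390,405,420,434):
    print(c,[f"{r}:{rg[r,c]:.0f}/{g[r,c].mean():.0f}" for r in list(range(150,170))+list(range(186,214,1))if rg[r,c]>-40][:0], "rg>0 rows", np.flatnonzero(rg[140:215,c]>-3)+140)
for r in (175,185,195): print(r,np.flatnonzero(rg[r,222:245]>-3)+222,np.flatnonzero(rg[r,425:450]>-3)+425)
r=185;print([int(v) for v in g[185,290:312].mean(1)],[int(v) for v in g[185,355:378].mean(1)])
print([int(v) for v in g[155:215,250].mean(1)]);print([int(v) for v in g[148:210,405].mean(1)])
E
```

```text
236 [] rg>0 rows [163 164 165 166 167 168 169 170 171 172 173 174 175 176 177 178 179 180
 181 182 183 184 185 186 187 188 189 190 191 192 193 194 195 196 197 198
 199 200 201 202 203 204 205 206 207 208 209]
250 [] rg>0 rows [163 164 204 205 206 207 208]
265 [] rg>0 rows [161 162 163 164 204 205 206 207 208]
280 [] rg>0 rows [161 162 163 164 178 179 180 181 182 183 184 185 204 205 206 207 208]
294 [] rg>0 rows [140 141 142 143 144 145 146 147 160 161 162 163 164 204 205 206]
376 [] rg>0 rows [153 154 155 156 157 158 159 160 161 162 163 164 165 166 167 168 169 170
 171 172 173 174 175 176 177 178 179 180 181 182 183 184 185 186 187 188
 189 190 191 192 193 194 195 196 197 198 199 200 201 202 210 211 212 213
 214]
390 [] rg>0 rows [140 141 142 143 152 153 154 155 156 157 158 159 160 161 162 163 164 183
 184 185 186 187 188 189 190 191 192 193 194 195 196 197 198 199 210 211
 212 213 214]
405 [] rg>0 rows [140 141 152 153 154 155 156 157 158 159 160 161 162 163 164 167 168 169
 170 171 172 182 183 184 185 186 187 188 189 190 191 192 193 194 195 196
 197 198 199 200 201]
420 [] rg>0 row
[... 802 characters left out ...]
 76, 58, 51, 50, 50, 50, 50, 50, 51, 53, 57, 64] [76, 63, 62, 71, 90, 113, 129, 134, 134, 126, 107, 87, 74, 76, 93, 113, 121, 115, 99, 88, 88, 91, 92]
[114, 113, 113, 113, 114, 114, 114, 115, 117, 116, 108, 91, 75, 66, 62, 56, 48, 44, 48, 52, 54, 56, 61, 68, 78, 88, 93, 95, 97, 98, 97, 95, 92, 87, 81, 74, 67, 61, 57, 55, 56, 60, 64, 67, 70, 73, 72, 74, 90, 113, 125, 123, 109, 90, 86, 99, 108, 110, 111, 111]
[113, 113, 114, 115, 116, 117, 115, 108, 100, 91, 84, 73, 65, 70, 87, 101, 107, 108, 107, 105, 102, 100, 99, 101, 105, 107, 107, 108, 108, 108, 108, 108, 107, 103, 95, 88, 87, 89, 91, 92, 92, 92, 90, 83, 85, 101, 118, 126, 127, 122, 107, 81, 65, 78, 101, 113, 116, 116, 117, 116, 115, 114]
```

```bash
python3 - <<'E'
import pickle
from h import *
f=pickle.load(open("top0.pkl","rb"))
A=ray(f,[(236,162.6),(294,159.4),(250,206.5),(294,204),(231.3,185),(300,185)],40);B=ray(f,[(376,152.5),(434,150.3),(405,198),(434,196.5),(441.3,185),(368.5,185)],70)
for n,q in(("low",A),("high",B)):
    d=q[0]-q[1];print(n,q.round(1).tolist(),"yaw",np.degrees(np.arctan2(-d[0],d[1])))
g=ray(f,[(300,185),(359,168)],34);print(g)
E
```

```text
low [[615.9, 227.0], [623.5, 70.4], [496.6, 187.1], [502.6, 69.9], [554.8, 238.4], [553.6, 54.1]] yaw 2.789643327130208
high [[633.7, -146.7], [638.4, -298.1], [513.2, -218.9], [516.7, -293.5], [546.5, -313.4], [547.7, -125.6]] yaw 1.7777659795591465
[[ 554.56995528   54.42138977]
 [ 599.89136263 -104.54448797]]
```

play_rows --rows '[{"dp":[0,0,0],"turn":[0,0,-0.878],"fingers":0.45},{"dp":[0,0,0],"turn":[0,0,-0.878],"fingers":0.45},{"dp":[0,0,0],"turn":[0,0,-0.878],"fingers":0.45},{"dp":[0,0,0],"turn":[0,0,-0.878],"fingers":0.45},{"dp":[0,0,0],"turn":[0,0,-0.878],"fingers":0.45}]'

```text
clock: 0.52
eef_pos: [145.3, -607.6, 230.8]
tcp_rot: [-3.141, -0.0, 0.699]
contact_force: [-0.7, -0.1, -0.5]
opening: 0.549
grasp_force: 0.0
```

play_rows --rows '[{"dp":[0,0,0],"turn":[0,0,-0.878],"fingers":0.45},{"dp":[0,0,0],"turn":[0,0,-0.878],"fingers":0.45},{"dp":[0,0,0],"turn":[0,0,-0.878],"fingers":0.45},{"dp":[0,0,0],"turn":[0,0,-0.878],"fingers":0.45},{"dp":[0,0,0],"turn":[0,0,-0.878],"fingers":0.45}]'

```text
clock: 0.93
eef_pos: [145.3, -607.6, 230.9]
tcp_rot: [-3.141, -0.001, 1.159]
contact_force: [-0.3, 0.5, -0.4]
opening: 0.547
grasp_force: 0.0
```

play_rows --rows '[{"dp":[0,0,0],"turn":[0,0,-0.878],"fingers":0.45},{"dp":[0,0,0],"turn":[0,0,-0.878],"fingers":0.45},{"dp":[0,0,0],"turn":[0,0,-0.878],"fingers":0.45},{"dp":[0,0,0],"turn":[0,0,-0.878],"fingers":0.45},{"dp":[0,0,0],"turn":[0,0,-0.878],"fingers":0.45}]'

```text
clock: 1.35
eef_pos: [145.3, -607.6, 230.8]
tcp_rot: [-3.141, -0.001, 1.619]
contact_force: [0.4, 0.8, 0.1]
opening: 0.55
grasp_force: 0.0
```

```bash
cat >go.py <<'E'
import sys,numpy as np
from scipy.spatial.transform import Rotation as R
from rig import r
s=r.sense();p=s["eef_pos"];T=R.from_euler("xyz",s["tcp_rot"])
x,y,z,yaw=map(float,sys.argv[1:5])
G=R.from_euler("xyz",[np.pi,0,np.radians(yaw)])
print("t",round(s["clock"],2),"p",p.round(1),"rpy",np.degrees(s["tcp_rot"]).round(2),"F",s["contact_force"].round(1),"open",round(s["opening"],2))
print("units dp",(T.inv().apply(np.array([x,y,z])-p)/40).round(3),"turn",(np.degrees((T.inv()*G).as_rotvec())/6).round(3))
E
python3 go.py 553 245 140 92.4
```

```text
t 1.35 p [ 145.3 -607.6  230.8] rpy [-1.7999e+02 -5.0000e-02  9.2730e+01] F [0.4 0.8 0.1] open 0.55
units dp [20.801 11.197  2.287] turn [-0.002 -0.008  0.056]
```

play_rows --rows '[{"dp":[0.832,0.448,0.09],"turn":[0,0,0.056],"fingers":0.45},{"dp":[0.832,0.448,0.09],"turn":[0,0,0],"fingers":0.45},{"dp":[0.832,0.448,0.09],"turn":[0,0,0],"fingers":0.45},{"dp":[0.832,0.448,0.09],"turn":[0,0,0],"fingers":0.45},{"dp":[0.832,0.448,0.09],"turn":[0,0,0],"fingers":0.45}]'

```text
clock: 1.77
eef_pos: [228.7, -436.3, 212.8]
tcp_rot: [-3.141, -0.001, 1.607]
contact_force: [1.2, -0.1, 0.2]
opening: 0.55
grasp_force: 0.0
```

play_rows --rows '[{"dp":[0.832,0.448,0.09],"turn":[0,0,0],"fingers":0.45},{"dp":[0.832,0.448,0.09],"turn":[0,0,0],"fingers":0.45},{"dp":[0.832,0.448,0.09],"turn":[0,0,0],"fingers":0.45},{"dp":[0.832,0.448,0.09],"turn":[0,0,0],"fingers":0.45},{"dp":[0.832,0.448,0.09],"turn":[0,0,0],"fingers":0.45}]'

```text
clock: 2.18
eef_pos: [312.0, -266.7, 195.1]
tcp_rot: [3.142, -0.0, 1.608]
contact_force: [1.0, 0.1, 0.5]
opening: 0.551
grasp_force: 0.0
```

play_rows --rows '[{"dp":[0.832,0.448,0.09],"turn":[0,0,0],"fingers":0.45},{"dp":[0.832,0.448,0.09],"turn":[0,0,0],"fingers":0.45},{"dp":[0.832,0.448,0.09],"turn":[0,0,0],"fingers":0.45},{"dp":[0.832,0.448,0.09],"turn":[0,0,0],"fingers":0.45},{"dp":[0.832,0.448,0.09],"turn":[0,0,0],"fingers":0.45}]'

```text
clock: 2.6
eef_pos: [395.5, -97.0, 177.2]
tcp_rot: [3.141, 0.0, 1.608]
contact_force: [-0.7, -1.6, 0.6]
opening: 0.551
grasp_force: 0.0
```

play_rows --rows '[{"dp":[0.832,0.448,0.09],"turn":[0,0,0],"fingers":0.45},{"dp":[0.832,0.448,0.09],"turn":[0,0,0],"fingers":0.45},{"dp":[0.832,0.448,0.09],"turn":[0,0,0],"fingers":0.45},{"dp":[0.832,0.448,0.09],"turn":[0,0,0],"fingers":0.45},{"dp":[0.832,0.448,0.09],"turn":[0,0,0],"fingers":0.45}]'

```text
clock: 3.02
eef_pos: [478.8, 72.7, 158.9]
tcp_rot: [-3.141, 0.0, 1.609]
contact_force: [1.2, -0.9, -0.1]
opening: 0.547
grasp_force: 0.0
```

play_rows --rows '[{"dp":[0.832,0.448,0.09],"turn":[0,0,0],"fingers":0.45},{"dp":[0.832,0.448,0.09],"turn":[0,0,0],"fingers":0.45},{"dp":[0.832,0.448,0.09],"turn":[0,0,0],"fingers":0.45},{"dp":[0.832,0.448,0.09],"turn":[0,0,0],"fingers":0.45},{"dp":[0.832,0.448,0.09],"turn":[0,0,0],"fingers":0.45}]'

```text
clock: 3.43
eef_pos: [562.1, 242.2, 140.7]
tcp_rot: [-3.141, 0.0, 1.608]
contact_force: [0.8, 0.1, 0.8]
opening: 0.549
grasp_force: 0.0
```

```bash
python3 go.py 553 248 60 92.4
```

```text
t 3.43 p [562.1 242.2 140.7] rpy [-1.7997e+02  2.0000e-02  9.2160e+01] F [0.8 0.1 0.8] open 0.55
units dp [ 0.154 -0.221  2.017] turn [-0.005  0.003 -0.04 ]
```

play_rows --rows '[{"dp":[-0.03,-0.11,0.4],"turn":[0,0,-0.04],"fingers":0.45},{"dp":[-0.03,-0.11,0.4],"turn":[0,0,0],"fingers":0.45},{"dp":[-0.02,0,0.5],"turn":[0,0,0],"fingers":0.45},{"dp":[-0.03,0,0.6],"turn":[0,0,0],"fingers":0.45},{"dp":[0,0,0.25],"turn":[0,0,0],"fingers":0.45}]'

```text
clock: 3.85
eef_pos: [551.4, 234.9, 52.3]
tcp_rot: [-3.138, 0.001, 1.613]
contact_force: [-0.4, -0.5, 0.2]
opening: 0.554
grasp_force: 0.0
```

```bash
python3 - <<'E'
from rig import r
import cv2,pickle
o=[]
for n,(a,b,c,d) in(("top",(130,230,215,345)),("side",(170,310,230,370))):
    f=r.grab_frame(n);pickle.dump(f,open(n+"1.pkl","wb"));o.append(cv2.resize(f["pixels"][a:b,c:d,::-1],(390,300 if n=="top" else 390),interpolation=cv2.INTER_CUBIC))
o=[cv2.copyMakeBorder(x,0,390-x.shape[0],0,0,0) for x in o]
cv2.imwrite("pics/d1.png",cv2.hconcat(o))
E
python3 go.py 553 236 50 92.4
```

```text
t 3.95 p [551.7 234.9  53.3] rpy [-1.7977e+02  9.0000e-02  9.2370e+01] F [-0.1 -0.3  1. ] open 0.55
units dp [0.025 0.035 0.081] turn [-0.039  0.015 -0.004]
```

View pics/d1.png

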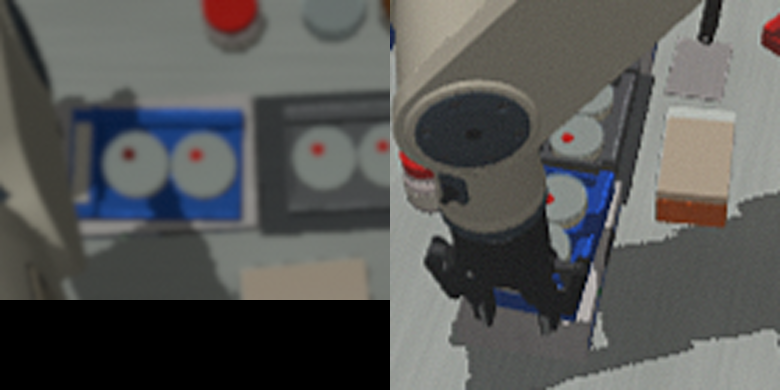

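Both fingers stand just behind the blue tab end. Next I'll find the block top by feel.

play_rows --rows '[{"dp":[0,0.03,0.1],"turn":[0,0,0],"fingers":0.45},{"dp":[0,0,0.05],"turn":[0,0,0],"fingers":0.45},{"dp":[0,0,0],"turn":[0,0,0],"fingers":0.45}]'

```text
clock: 4.2
eef_pos: [555.1, 235.9, 50.0]
tcp_rot: [3.14, -0.0, 1.612]
contact_force: [0.3, 0.4, 0.6]
opening: 0.55
grasp_force: 0.0
```

play_rows --rows '[{"dp":[0,0,0.05],"turn":[0,0,0],"fingers":0.45},{"dp":[0,0,0.05],"turn":[0,0,0],"fingers":0.45},{"dp":[0,0,0],"turn":[0,0,0],"fingers":0.45}]'

```text
clock: 4.45
eef_pos: [554.5, 235.7, 45.4]
tcp_rot: [3.141, -0.0, 1.612]
contact_force: [-0.0, -1.0, -0.3]
opening: 0.552
grasp_force: 0.0
```

play_rows --rows '[{"dp":[0,0,0.05],"turn":[0,0,0],"fingers":0.45},{"dp":[0,0,0],"turn":[0,0,0],"fingers":0.45}]'

```text
clock: 4.62
eef_pos: [554.3, 235.7, 43.1]
tcp_rot: [-3.141, 0.0, 1.612]
contact_force: [-0.4, -0.4, 0.5]
opening: 0.548
grasp_force: 0.0
```

play_rows --rows '[{"dp":[-0.12,0,0],"turn":[0,0,0],"fingers":0.45},{"dp":[-0.12,0,0],"turn":[0,0,0],"fingers":0.45},{"dp":[-0.12,0,0],"turn":[0,0,0],"fingers":0.45},{"dp":[-0.12,0,0],"turn":[0,0,0],"fingers":0.45},{"dp":[-0.12,0,0],"turn":[0,0,0],"fingers":0.45}]'

```text
clock: 5.03
eef_pos: [555.4, 211.2, 43.3]
tcp_rot: [-3.141, -0.0, 1.612]
contact_force: [-0.2, 2.6, 0.2]
opening: 0.547
grasp_force: 1.2
```

play_rows --rows '[{"dp":[-0.12,0,0],"turn":[0,0,0],"fingers":0.45},{"dp":[-0.12,0,0],"turn":[0,0,0],"fingers":0.45},{"dp":[-0.12,0,0],"turn":[0,0,0],"fingers":0.45},{"dp":[-0.12,0,0],"turn":[0,0,0],"fingers":0.45},{"dp":[-0.12,0,0],"turn":[0,0,0],"fingers":0.45}]'

```text
clock: 5.45
eef_pos: [556.5, 187.2, 43.3]
tcp_rot: [3.142, -0.0, 1.612]
contact_force: [-0.1, 2.1, -0.4]
opening: 0.547
grasp_force: 1.2
```

```bash
cat >look.py <<'E'
import sys,pickle
from h import *
from rig import r
O=np.array([567.6,-48.4]);a=np.radians(2.4);R=np.array([[np.cos(a),np.sin(a)],[-np.sin(a),np.cos(a)]])
n,z=sys.argv[1],float(sys.argv[2]);f=r.grab_frame("top");pickle.dump(f,open("last.pkl","wb"))
m=masks(f)[n];m[:,:225]=0;m[:,450:]=0;m[:145]=0;m[225:]=0
k=max(cv2.findContours(m,0,1)[0],key=cv2.contourArea)
for row in cv2.boxPoints(cv2.minAreaRect(k)): print(row.round(1),(R@(ray(f,row,z)[0]-O)).round(1))
if len(sys.argv)>3:
    c,d,e,g=150,222,222,448;cv2.imwrite(sys.argv[3],cv2.resize(f["pixels"][c:d,e:g,::-1],None,fx=3.5,fy=3.5,interpolation=cv2.INTER_CUBIC))
E
python3 go.py 551 224 43 92.4; python3 look.py blue 70
```

```text
t 5.45 p [556.5 187.2  43.3] rpy [180.    -0.    92.37] F [-0.1  2.1 -0.4] open 0.55
units dp [ 0.925 -0.1    0.008] turn [ 0.001 -0.    -0.004]
[258.9 165. ] [ 43.7 207.1]
[309.8 162.5] [43.9 73.3]
[311.6 198.9] [-52.4  72.7]
[260.7 201.5] [-52.8 205.1]
```

The tray is now square to the rack, 4.5 mm off sideways. I'll keep pushing.

play_rows --rows '[{"dp":[-0.12,0,0],"turn":[0,0,0],"fingers":0.45},{"dp":[-0.12,0,0],"turn":[0,0,0],"fingers":0.45},{"dp":[-0.12,0,0],"turn":[0,0,0],"fingers":0.45},{"dp":[-0.12,0,0],"turn":[0,0,0],"fingers":0.45},{"dp":[-0.12,0,0],"turn":[0,0,0],"fingers":0.45}]'

```text
clock: 5.92
eef_pos: [557.5, 163.3, 43.3]
tcp_rot: [3.142, -0.0, 1.612]
contact_force: [-0.2, 3.8, 0.3]
opening: 0.55
grasp_force: 1.5
```

play_rows --rows '[{"dp":[-0.1,0,0],"turn":[0,0,0],"fingers":0.45},{"dp":[-0.1,0,0],"turn":[0,0,0],"fingers":0.45},{"dp":[-0.1,0,0],"turn":[0,0,0],"fingers":0.45},{"dp":[-0.1,0,0],"turn":[0,0,0],"fingers":0.45},{"dp":[-0.1,0,0],"turn":[0,0,0],"fingers":0.45}]'

```text
clock: 6.33
eef_pos: [558.3, 143.4, 43.3]
tcp_rot: [3.142, -0.0, 1.612]
contact_force: [0.3, 3.1, -0.4]
opening: 0.545
grasp_force: 1.7
```

play_rows --rows '[{"dp":[-0.1,0,0],"turn":[0,0,0],"fingers":0.45},{"dp":[-0.1,0,0],"turn":[0,0,0],"fingers":0.45},{"dp":[-0.1,0,0],"turn":[0,0,0],"fingers":0.45},{"dp":[-0.1,0,0],"turn":[0,0,0],"fingers":0.45},{"dp":[-0.1,0,0],"turn":[0,0,0],"fingers":0.45}]'

```text
clock: 6.75
eef_pos: [559.2, 123.5, 43.4]
tcp_rot: [3.141, -0.0, 1.612]
contact_force: [0.1, 4.0, 1.7]
opening: 0.547
grasp_force: 2.2
```

play_rows --rows '[{"dp":[-0.1,0,0],"turn":[0,0,0],"fingers":0.45},{"dp":[-0.1,0,0],"turn":[0,0,0],"fingers":0.45},{"dp":[-0.1,0,0],"turn":[0,0,0],"fingers":0.45},{"dp":[-0.1,0,0],"turn":[0,0,0],"fingers":0.45},{"dp":[-0.1,0,0],"turn":[0,0,0],"fingers":0.45}]'

```text
clock: 7.17
eef_pos: [560.3, 103.8, 43.7]
tcp_rot: [3.141, -0.001, 1.612]
contact_force: [-0.4, 8.2, 6.3]
opening: 0.548
grasp_force: 3.7
```

```bash
python3 go.py 551 224 43 92.4; python3 look.py blue 67
```

```text
t 7.17 p [560.3 103.8  43.7] rpy [ 1.7996e+02 -3.0000e-02  9.2360e+01] F [-0.4  8.2  6.3] open 0.55
units dp [ 3.013 -0.109  0.018] turn [ 0.007 -0.005 -0.006]
[300.7 162.3] [46.1 97.3]
[341.  160.5] [45.8 -8.5]
[341.6 174.9] [ 7.3 -8.2]
[301.4 176.8] [ 7.6 97.1]
```

Force rose to 8 N with 6 N upward, so I'm looking before I continue.

```bash
python3 - <<'E'
from rig import r
import cv2,pickle
o=[]
for n,(a,b,c,d) in(("top",(150,220,250,390)),("side",(150,270,230,370))):
    f=r.grab_frame(n);pickle.dump(f,open(n+"2.pkl","wb"));p=f["pixels"][a:b,c:d,::-1];o.append(cv2.convertScaleAbs(cv2.resize(p,None,fx=3.5 if n=="side" else 2,fy=3.5 if n=="side" else 2,interpolation=cv2.INTER_CUBIC),alpha=1.5))
h=max(x.shape[0] for x in o);o=[cv2.copyMakeBorder(x,0,h-x.shape[0],0,0,0) for x in o]
cv2.imwrite("pics/d2.png",cv2.hconcat(o));s=r.sense();print(s["contact_force"],s["wrist_torque"])
E
```

```text
[ 0.11260278 -0.97472677  0.4417182 ] [-0.04446768  0.06916472 -0.00528516]
```

View pics/d2.png

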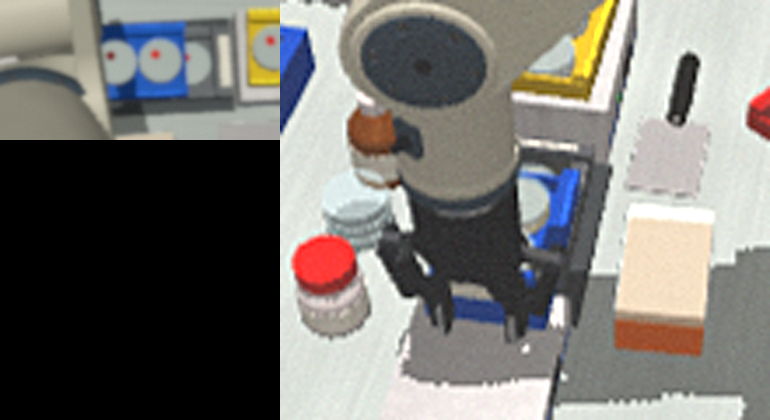

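The tray is fine and the force relaxed to zero at rest, so it was only sliding friction during the tip. I'll go on more slowly.

play_rows --rows '[{"dp":[-0.05,0,0],"turn":[0,0,0],"fingers":0.45},{"dp":[-0.05,0,0],"turn":[0,0,0],"fingers":0.45},{"dp":[-0.05,0,0],"turn":[0,0,0],"fingers":0.45},{"dp":[-0.05,0,0],"turn":[0,0,0],"fingers":0.45},{"dp":[-0.05,0,0],"turn":[0,0,0],"fingers":0.45}]'

```text
clock: 7.73
eef_pos: [560.1, 93.6, 43.1]
tcp_rot: [-3.141, 0.0, 1.612]
contact_force: [1.4, 1.8, -1.6]
opening: 0.552
grasp_force: 1.0
```

play_rows --rows '[{"dp":[-0.05,0,0],"turn":[0,0,0],"fingers":0.45},{"dp":[-0.05,0,0],"turn":[0,0,0],"fingers":0.45},{"dp":[-0.05,0,0],"turn":[0,0,0],"fingers":0.45},{"dp":[-0.05,0,0],"turn":[0,0,0],"fingers":0.45},{"dp":[-0.05,0,0],"turn":[0,0,0],"fingers":0.45}]'

```text
clock: 8.15
eef_pos: [560.7, 83.6, 43.3]
tcp_rot: [-3.142, 0.0, 1.612]
contact_force: [0.1, 2.7, -1.4]
opening: 0.554
grasp_force: 1.0
```

play_rows --rows '[{"dp":[-0.05,0,0],"turn":[0,0,0],"fingers":0.45},{"dp":[-0.05,0,0],"turn":[0,0,0],"fingers":0.45},{"dp":[-0.05,0,0],"turn":[0,0,0],"fingers":0.45},{"dp":[-0.05,0,0],"turn":[0,0,0],"fingers":0.45}]'

```text
clock: 8.48
eef_pos: [561.1, 75.6, 43.3]
tcp_rot: [3.142, -0.0, 1.612]
contact_force: [-0.1, 2.0, -2.4]
opening: 0.55
grasp_force: 1.0
```

play_rows --rows '[{"dp":[-0.04,0,0],"turn":[0,0,0],"fingers":0.45},{"dp":[-0.04,0,0],"turn":[0,0,0],"fingers":0.45},{"dp":[-0.03,0,0],"turn":[0,0,0],"fingers":0.45},{"dp":[-0.03,0,0],"turn":[0,0,0],"fingers":0.45}]'

```text
clock: 8.82
eef_pos: [561.3, 70.1, 43.3]
tcp_rot: [3.142, -0.0, 1.612]
contact_force: [-0.2, 2.8, -0.9]
opening: 0.548
grasp_force: 1.0
```

play_rows --rows '[{"dp":[-0.025,0,0],"turn":[0,0,0],"fingers":0.45},{"dp":[-0.025,0,0],"turn":[0,0,0],"fingers":0.45},{"dp":[-0.025,0,0],"turn":[0,0,0],"fingers":0.45}]'

```text
clock: 9.07
eef_pos: [561.4, 67.1, 43.3]
tcp_rot: [-3.142, 0.0, 1.612]
contact_force: [0.7, -0.1, -0.2]
opening: 0.547
grasp_force: 0.1
```

```bash
python3 go.py 551 224 43 92.4; python3 look.py blue 64
```

```text
t 9.07 p [561.4  67.1  43.3] rpy [-180.      0.     92.38] F [ 0.7 -0.1 -0.2] open 0.55
units dp [ 3.929 -0.098  0.007] turn [-0.     0.    -0.003]
[319.7 161.7] [46.  47.5]
[354.9 159.4] [ 47.6 -45.4]
[357.4 197.5] [-53.5 -46.1]
[322.1 199.7] [-55.1  45.7]
```

Force fell to zero, so the tray has likely dropped. Now I press in small steps.

play_rows --rows '[{"dp":[-0.025,0,0],"turn":[0,0,0],"fingers":0.45},{"dp":[-0.025,0,0],"turn":[0,0,0],"fingers":0.45},{"dp":[0,0,0],"turn":[0,0,0],"fingers":0.45}]'

```text
clock: 9.37
eef_pos: [561.6, 65.1, 43.4]
tcp_rot: [3.141, -0.0, 1.612]
contact_force: [0.5, 1.3, -0.5]
opening: 0.552
grasp_force: 0.8
```

play_rows --rows '[{"dp":[-0.025,0,0],"turn":[0,0,0],"fingers":0.45},{"dp":[0,0,0],"turn":[0,0,0],"fingers":0.45}]'

```text
clock: 9.53
eef_pos: [561.6, 64.8, 43.4]
tcp_rot: [3.142, -0.001, 1.612]
contact_force: [-0.3, 6.9, -0.6]
opening: 0.547
grasp_force: 3.2
```

play_rows --rows '[{"dp":[-0.01,0,0],"turn":[0,0,0],"fingers":0.45},{"dp":[0,0,0],"turn":[0,0,0],"fingers":0.45},{"dp":[0,0,0],"turn":[0,0,0],"fingers":0.45}]'

```text
clock: 9.78
eef_pos: [561.6, 64.8, 43.4]
tcp_rot: [3.141, -0.001, 1.612]
contact_force: [-0.9, 8.8, -0.2]
opening: 0.551
grasp_force: 4.2
```

```bash
python3 go.py 551 224 43 92.4; python3 look.py blue 64
```

```text
t 9.78 p [561.6  64.8  43.4] rpy [ 1.7999e+02 -7.0000e-02  9.2360e+01] F [-0.9  8.8 -0.2] open 0.55
units dp [ 3.989 -0.1    0.014] turn [ 0.001 -0.012 -0.007]
[320.8 161.7] [45.7 44.4]
[355.9 159.9] [ 46.1 -48. ]
[357.9 197.5] [-53.6 -47.5]
[322.8 199.3] [-54.1  43.9]
```

Blue is home (y≈27) and the force is rigid, so I'll hold it there.

play_rows --rows '[{"dp":[-0.005,0,0],"turn":[0,0,0],"fingers":0.45},{"dp":[0,0,0],"turn":[0,0,0],"fingers":0.45},{"dp":[0,0,0],"turn":[0,0,0],"fingers":0.45},{"dp":[0,0,0],"turn":[0,0,0],"fingers":0.45},{"dp":[0,0,0],"turn":[0,0,0],"fingers":0.45}]'

```text
clock: 10.25
eef_pos: [561.6, 64.7, 43.4]
tcp_rot: [3.141, -0.001, 1.612]
contact_force: [-0.8, 9.3, 0.0]
opening: 0.55
grasp_force: 4.7
```

play_rows --rows '[{"dp":[0.1,0,0],"turn":[0,0,0],"fingers":0.45},{"dp":[0.3,0,0],"turn":[0,0,0],"fingers":0.45},{"dp":[0.2,0,-0.3],"turn":[0,0,0],"fingers":0.45},{"dp":[0,0,-0.9],"turn":[0,0,0],"fingers":0.45},{"dp":[0,0,-0.9],"turn":[0,0,0],"fingers":0.45}]'

```text
clock: 10.67
eef_pos: [559.2, 88.4, 127.7]
tcp_rot: [-3.138, 0.001, 1.613]
contact_force: [1.2, 0.5, -0.0]
opening: 0.548
grasp_force: 0.0
```

play_rows --rows '[{"dp":[0,0,-0.9],"turn":[0,0,0],"fingers":0.45},{"dp":[0,0,-0.9],"turn":[0,0,0],"fingers":0.45},{"dp":[0,0,-0.9],"turn":[0,0,0],"fingers":0.45},{"dp":[-0.5,0.1,0],"turn":[0,0,0],"fingers":0.45},{"dp":[-0.9,0,0],"turn":[0,0,0],"fingers":0.45}]'

```text
clock: 11.08
eef_pos: [569.1, 34.3, 239.5]
tcp_rot: [3.135, -0.001, 1.616]
contact_force: [0.3, 0.3, -0.1]
opening: 0.552
grasp_force: 0.0
```

```bash
python3 go.py 578 -315 200 92.4
```

```text
t 11.08 p [569.1  34.3 239.5] rpy [ 1.796e+02 -5.000e-02  9.258e+01] F [ 0.3  0.3 -0.1] open 0.55
units dp [-8.735 -0.177  0.98 ] turn [ 0.067 -0.008  0.03 ]
```

play_rows --rows '[{"dp":[-0.97,-0.02,0],"turn":[0,0,0],"fingers":0.45},{"dp":[-0.97,-0.02,0],"turn":[0,0,0],"fingers":0.45},{"dp":[-0.97,-0.02,0],"turn":[0,0,0],"fingers":0.45},{"dp":[-0.97,-0.02,0],"turn":[0,0,0],"fingers":0.45},{"dp":[-0.97,-0.02,0],"turn":[0,0,0],"fingers":0.45}]'

```text
clock: 11.5
eef_pos: [570.9, -163.4, 236.5]
tcp_rot: [3.141, 0.001, 1.613]
contact_force: [0.2, -0.0, 0.1]
opening: 0.548
grasp_force: 0.0
```

play_rows --rows '[{"dp":[-0.97,-0.02,0],"turn":[0,0,0],"fingers":0.45},{"dp":[-0.97,-0.02,0],"turn":[0,0,0],"fingers":0.45},{"dp":[-0.97,-0.02,0],"turn":[0,0,0],"fingers":0.45},{"dp":[-0.9,-0.02,0],"turn":[0,0,0],"fingers":0.45},{"dp":[0,0,0],"turn":[0,0,0],"fingers":0.45}]'

```text
clock: 11.92
eef_pos: [574.1, -320.1, 236.3]
tcp_rot: [3.141, 0.003, 1.609]
contact_force: [-0.4, 0.9, -0.2]
opening: 0.551
grasp_force: 0.0
```

```bash
python3 go.py 575 -314 100 92.4
```

```text
t 11.92 p [ 574.1 -320.1  236.3] rpy [179.95   0.19  92.2 ] F [-0.4  0.9 -0.2] open 0.55
units dp [0.162 0.026 3.406] turn [ 0.009  0.032 -0.034]
```

play_rows --rows '[{"dp":[0,0.02,0.8],"turn":[0,0,-0.03],"fingers":0.45},{"dp":[0,0,0.8],"turn":[0,0,0],"fingers":0.45},{"dp":[0,0,0.8],"turn":[0,0,0],"fingers":0.45},{"dp":[0,0,0.8],"turn":[0,0,0],"fingers":0.45},{"dp":[0,0,0.4],"turn":[0,0,0],"fingers":0.45}]'

```text
clock: 12.33
eef_pos: [573.4, -312.6, 88.3]
tcp_rot: [-3.138, -0.002, 1.616]
contact_force: [-1.0, 0.2, 0.0]
opening: 0.549
grasp_force: 0.0
```

play_rows --rows '[{"dp":[0,0,0.3],"turn":[0,0,0],"fingers":0.45},{"dp":[0,0,0.1],"turn":[0,0,0],"fingers":0.45},{"dp":[0,0,0],"turn":[0,0,0],"fingers":0.45}]'

```text
clock: 12.58
eef_pos: [575.0, -314.0, 75.3]
tcp_rot: [-3.141, -0.0, 1.616]
contact_force: [-0.1, 0.4, 0.0]
opening: 0.549
grasp_force: 0.0
```

```bash
python3 go.py 575 -300 73 92.4; python3 look.py yellow 100
```

```text
t 12.58 p [ 575.  -314.    75.3] rpy [-1.7997e+02 -2.0000e-02  9.2580e+01] F [-0.1  0.4  0. ] open 0.55
units dp [0.349 0.015 0.056] turn [-0.005 -0.003  0.03 ]
[374. 154.] [ 51.4 -91.8]
[433. 154.] [  44.  -241.1]
[433. 192.] [ -53.2 -233.4]
[374. 192.] [-46.1 -85.7]
```

play_rows --rows '[{"dp":[0.1,0,0.056],"turn":[0,0,0.03],"fingers":0.45},{"dp":[0.12,0,0],"turn":[0,0,0],"fingers":0.45},{"dp":[0.12,0,0],"turn":[0,0,0],"fingers":0.45},{"dp":[0.12,0,0],"turn":[0,0,0],"fingers":0.45},{"dp":[0.12,0,0],"turn":[0,0,0],"fingers":0.45}]'

```text
clock: 13.05
eef_pos: [574.7, -291.5, 74.0]
tcp_rot: [3.14, 0.002, 1.612]
contact_force: [1.6, -3.8, 2.1]
opening: 0.554
grasp_force: 2.0
```

play_rows --rows '[{"dp":[0.12,0,0],"turn":[0,0,0],"fingers":0.45},{"dp":[0.12,0,0],"turn":[0,0,0],"fingers":0.45},{"dp":[0.12,0,0],"turn":[0,0,0],"fingers":0.45},{"dp":[0.12,0,0],"turn":[0,0,0],"fingers":0.45},{"dp":[0.12,0,0],"turn":[0,0,0],"fingers":0.45}]'

```text
clock: 13.47
eef_pos: [573.6, -267.9, 73.9]
tcp_rot: [3.14, 0.002, 1.613]
contact_force: [0.3, -6.2, 3.4]
opening: 0.55
grasp_force: 2.9
```

play_rows --rows '[{"dp":[0.12,0,0],"turn":[0,0,0],"fingers":0.45},{"dp":[0.12,0,0],"turn":[0,0,0],"fingers":0.45},{"dp":[0.12,0,0],"turn":[0,0,0],"fingers":0.45},{"dp":[0.12,0,0],"turn":[0,0,0],"fingers":0.45},{"dp":[0.12,0,0],"turn":[0,0,0],"fingers":0.45}]'

```text
clock: 13.88
eef_pos: [572.6, -243.9, 73.9]
tcp_rot: [3.14, 0.002, 1.613]
contact_force: [-0.3, -6.0, 4.7]
opening: 0.554
grasp_force: 3.0
```

```bash
python3 go.py 575 -300 73 92.4; python3 look.py yellow 100;python3 look.py blue 64
```

```text
t 13.88 p [ 572.6 -243.9   73.9] rpy [1.7991e+02 1.0000e-01 9.2400e+01] F [-0.3 -6.   4.7] open 0.55
units dp [-1.404e+00  1.000e-03  2.500e-02] turn [ 0.015  0.016 -0.001]
[351.5 157.8] [ 44.3 -34.2]
[407.9 154.7] [  45.4 -177.6]
[410.  192.7] [ -52.2 -175.9]
[353.7 195.8] [-53.3 -34.1]
[299.8 162.6] [46.2 99.8]
[350.2 159.9] [ 46.7 -33. ]
[352.2 197.8] [-53.7 -32.6]
[301.8 200.4] [-54.4  98.6]
```

Fz shows the tips are rubbing on the block, so I'll raise 3 mm and continue.

play_rows --rows '[{"dp":[0,0,-0.1],"turn":[0,0,0],"fingers":0.45},{"dp":[0.1,0,0],"turn":[0,0,0],"fingers":0.45},{"dp":[0.1,0,0],"turn":[0,0,0],"fingers":0.45},{"dp":[0.1,0,0],"turn":[0,0,0],"fingers":0.45},{"dp":[0.1,0,0],"turn":[0,0,0],"fingers":0.45}]'

```text
clock: 14.4
eef_pos: [571.4, -227.4, 77.3]
tcp_rot: [3.141, 0.001, 1.612]
contact_force: [0.6, -5.4, 3.9]
opening: 0.552
grasp_force: 2.5
```

play_rows --rows '[{"dp":[0.1,0,0],"turn":[0,0,0],"fingers":0.45},{"dp":[0.1,0,0],"turn":[0,0,0],"fingers":0.45},{"dp":[0.1,0,0],"turn":[0,0,0],"fingers":0.45},{"dp":[0.1,0,0],"turn":[0,0,0],"fingers":0.45},{"dp":[0.1,0,0],"turn":[0,0,0],"fingers":0.45}]'

```text
clock: 14.82
eef_pos: [570.7, -207.2, 77.3]
tcp_rot: [3.141, 0.0, 1.612]
contact_force: [0.4, -6.6, 2.9]
opening: 0.552
grasp_force: 2.6
```

play_rows --rows '[{"dp":[0.08,0,0],"turn":[0,0,0],"fingers":0.45},{"dp":[0.08,0,0],"turn":[0,0,0],"fingers":0.45},{"dp":[0.08,0,0],"turn":[0,0,0],"fingers":0.45},{"dp":[0.08,0,0],"turn":[0,0,0],"fingers":0.45},{"dp":[0.08,0,0],"turn":[0,0,0],"fingers":0.45}]'

```text
clock: 15.23
eef_pos: [570.0, -191.3, 77.3]
tcp_rot: [3.141, 0.0, 1.612]
contact_force: [0.8, -4.8, 3.3]
opening: 0.549
grasp_force: 2.7
```

play_rows --rows '[{"dp":[0.08,0,0],"turn":[0,0,0],"fingers":0.45},{"dp":[0.08,0,0],"turn":[0,0,0],"fingers":0.45},{"dp":[0.08,0,0],"turn":[0,0,0],"fingers":0.45},{"dp":[0.08,0,0],"turn":[0,0,0],"fingers":0.45},{"dp":[0.08,0,0],"turn":[0,0,0],"fingers":0.45}]'

```text
clock: 15.65
eef_pos: [569.5, -175.5, 77.5]
tcp_rot: [3.141, 0.001, 1.613]
contact_force: [0.4, -5.4, 4.1]
opening: 0.551
grasp_force: 2.7
```

```bash
python3 go.py 575 -140 76 92.4; python3 look.py yellow 97;python3 look.py blue 64
```

```text
t 15.65 p [ 569.5 -175.5   77.5] rpy [1.7995e+02 5.0000e-02 9.2390e+01] F [ 0.4 -5.4  4.1] open 0.55
units dp [0.882 0.174 0.036] turn [ 0.009  0.008 -0.001]
[325.5 159.1] [44.9 32.2]
[373.9 156.2] [ 46.5 -91.7]
[374.9 172.1] [  5.1 -91.6]
[326.4 175. ] [ 3.5 31.7]
[299.8 162.7] [45.9 99.8]
[323.8 161.2] [46.7 36.6]
[326.1 198.9] [-53.5  35.4]
[302.1 200.4] [-54.3  97.9]
```

play_rows --rows '[{"dp":[0.06,0,0],"turn":[0,0,0],"fingers":0.45},{"dp":[0.06,0,0],"turn":[0,0,0],"fingers":0.45},{"dp":[0.06,0,0],"turn":[0,0,0],"fingers":0.45},{"dp":[0.06,0,0],"turn":[0,0,0],"fingers":0.45},{"dp":[0.06,0,0],"turn":[0,0,0],"fingers":0.45}]'

```text
clock: 16.17
eef_pos: [568.1, -162.9, 76.6]
tcp_rot: [-3.141, -0.001, 1.612]
contact_force: [0.9, -1.9, -2.1]
opening: 0.551
grasp_force: 0.9
```

play_rows --rows '[{"dp":[0.05,0,0],"turn":[0,0,0],"fingers":0.45},{"dp":[0.05,0,0],"turn":[0,0,0],"fingers":0.45},{"dp":[0.05,0,0],"turn":[0,0,0],"fingers":0.45},{"dp":[0.05,0,0],"turn":[0,0,0],"fingers":0.45},{"dp":[0.05,0,0],"turn":[0,0,0],"fingers":0.45}]'

```text
clock: 16.58
eef_pos: [568.1, -153.3, 77.0]
tcp_rot: [-3.141, -0.0, 1.612]
contact_force: [-0.8, -1.7, -1.9]
opening: 0.554
grasp_force: 0.9
```

play_rows --rows '[{"dp":[0.05,0,0],"turn":[0,0,0],"fingers":0.45},{"dp":[0.05,0,0],"turn":[0,0,0],"fingers":0.45},{"dp":[0.04,0,0],"turn":[0,0,0],"fingers":0.45},{"dp":[0.04,0,0],"turn":[0,0,0],"fingers":0.45}]'

```text
clock: 16.92
eef_pos: [567.9, -146.1, 77.1]
tcp_rot: [3.142, -0.0, 1.612]
contact_force: [0.2, -2.5, -1.0]
opening: 0.55
grasp_force: 0.9
```

play_rows --rows '[{"dp":[0.025,0,0],"turn":[0,0,0],"fingers":0.45},{"dp":[0.025,0,0],"turn":[0,0,0],"fingers":0.45},{"dp":[0.025,0,0],"turn":[0,0,0],"fingers":0.45},{"dp":[0.025,0,0],"turn":[0,0,0],"fingers":0.45}]'

```text
clock: 17.25
eef_pos: [567.8, -142.2, 77.1]
tcp_rot: [3.142, 0.0, 1.612]
contact_force: [-0.2, -1.7, -1.1]
opening: 0.547
grasp_force: 1.0
```

```bash
python3 go.py 575 -140 76 92.4; python3 look.py yellow 94;python3 look.py blue 64
```

```text
t 17.25 p [ 567.8 -142.2   77.1] rpy [179.99   0.    92.37] F [-0.2 -1.7 -1.1] open 0.55
units dp [0.048 0.183 0.027] turn [ 0.001  0.    -0.004]
[312.5 160.1] [44.6 65.5]
[357.9 156.9] [ 47.3 -51. ]
[359.1 172.8] [  5.8 -51.6]
[313.6 176. ] [ 3.1 64.4]
[299.8 163.1] [44.9 99.8]
[310.8 162.4] [45.2 70.7]
[313.1 199. ] [-52.   69.2]
[302.  199.7] [-52.4  97.9]
```

play_rows --rows '[{"dp":[0.025,0,0],"turn":[0,0,0],"fingers":0.45},{"dp":[0.025,0,0],"turn":[0,0,0],"fingers":0.45},{"dp":[0.025,0,0],"turn":[0,0,0],"fingers":0.45}]'

```text
clock: 17.6
eef_pos: [567.6, -139.3, 77.0]
tcp_rot: [-3.142, 0.0, 1.612]
contact_force: [0.5, -2.2, -1.7]
opening: 0.551
grasp_force: 0.9
```

play_rows --rows '[{"dp":[0.025,0,0],"turn":[0,0,0],"fingers":0.45},{"dp":[0.025,0,0],"turn":[0,0,0],"fingers":0.45},{"dp":[0,0,0],"turn":[0,0,0],"fingers":0.45}]'

```text
clock: 17.85
eef_pos: [567.5, -137.0, 77.0]
tcp_rot: [-3.142, -0.0, 1.612]
contact_force: [0.4, -0.8, 0.3]
opening: 0.551
grasp_force: 0.5
```

play_rows --rows '[{"dp":[0.025,0,0],"turn":[0,0,0],"fingers":0.45},{"dp":[0,0,0],"turn":[0,0,0],"fingers":0.45}]'

```text
clock: 18.02
eef_pos: [567.5, -136.1, 77.1]
tcp_rot: [-3.142, -0.0, 1.612]
contact_force: [-0.4, -0.9, -0.8]
opening: 0.553
grasp_force: 0.3
```

play_rows --rows '[{"dp":[0.025,0,0],"turn":[0,0,0],"fingers":0.45},{"dp":[0,0,0],"turn":[0,0,0],"fingers":0.45}]'

```text
clock: 18.18
eef_pos: [567.5, -135.2, 77.1]
tcp_rot: [3.141, 0.0, 1.612]
contact_force: [-0.1, -1.5, -0.5]
opening: 0.552
grasp_force: 0.7
```

play_rows --rows '[{"dp":[0.025,0,0],"turn":[0,0,0],"fingers":0.45},{"dp":[0,0,0],"turn":[0,0,0],"fingers":0.45}]'

```text
clock: 18.35
eef_pos: [567.4, -134.3, 77.1]
tcp_rot: [3.141, 0.0, 1.612]
contact_force: [-0.1, -1.4, -1.1]
opening: 0.552
grasp_force: 0.9
```

play_rows --rows '[{"dp":[0.025,0,0],"turn":[0,0,0],"fingers":0.45},{"dp":[0,0,0],"turn":[0,0,0],"fingers":0.45}]'

```text
clock: 18.52
eef_pos: [567.4, -133.3, 77.1]
tcp_rot: [3.141, 0.0, 1.612]
contact_force: [-0.1, -3.0, 0.6]
opening: 0.55
grasp_force: 1.1
```

play_rows --rows '[{"dp":[0.025,0,0],"turn":[0,0,0],"fingers":0.45},{"dp":[0,0,0],"turn":[0,0,0],"fingers":0.45}]'

```text
clock: 18.68
eef_pos: [567.4, -132.5, 77.1]
tcp_rot: [3.141, 0.0, 1.612]
contact_force: [0.5, -4.2, -1.0]
opening: 0.548
grasp_force: 2.2
```

play_rows --rows '[{"dp":[0.02,0,0],"turn":[0,0,0],"fingers":0.45},{"dp":[0,0,0],"turn":[0,0,0],"fingers":0.45}]'

```text
clock: 18.85
eef_pos: [567.4, -131.8, 77.1]
tcp_rot: [3.141, 0.001, 1.612]
contact_force: [0.5, -5.2, -0.3]
opening: 0.549
grasp_force: 2.4
```

play_rows --rows '[{"dp":[0.02,0,0],"turn":[0,0,0],"fingers":0.45},{"dp":[0,0,0],"turn":[0,0,0],"fingers":0.45}]'

```text
clock: 19.02
eef_pos: [567.4, -131.0, 77.1]
tcp_rot: [3.141, 0.001, 1.612]
contact_force: [0.8, -5.2, -1.2]
opening: 0.547
grasp_force: 2.5
```

```bash
python3 go.py 575 -140 76 92.4; python3 look.py yellow 94;python3 look.py blue 64
```

```text
t 19.02 p [ 567.4 -131.    77.1] rpy [1.7998e+02 3.0000e-02 9.2380e+01] F [ 0.8 -5.2 -1.2] open 0.55
units dp [-0.232  0.181  0.028] turn [ 0.003  0.005 -0.003]
[308.6 160.1] [45.2 75.6]
[351.9 157.9] [ 45.3 -35.6]
[352.7 172.9] [  6.4 -35.4]
[309.3 175. ] [ 6.2 75.3]
[301. 199.] [-50.5 100.6]
[301. 194.] [-37.4 100. ]
[309. 194.] [-38.4  79.2]
[309. 199.] [-51.5  79.7]
```

Yellow is against blue's lip and is now pushing blue back across the play. I'll carry on to the stop.

play_rows --rows '[{"dp":[0.02,0,0],"turn":[0,0,0],"fingers":0.45},{"dp":[0,0,0],"turn":[0,0,0],"fingers":0.45}]'

```text
clock: 19.28
eef_pos: [567.3, -130.2, 77.1]
tcp_rot: [3.141, 0.001, 1.612]
contact_force: [-0.6, -5.1, -0.6]
opening: 0.552
grasp_force: 2.5
```

play_rows --rows '[{"dp":[0.015,0,0],"turn":[0,0,0],"fingers":0.45},{"dp":[0,0,0],"turn":[0,0,0],"fingers":0.45}]'

```text
clock: 19.45
eef_pos: [567.5, -130.0, 77.2]
tcp_rot: [3.141, 0.001, 1.613]
contact_force: [0.3, -6.8, -1.6]
opening: 0.547
grasp_force: 3.6
```

play_rows --rows '[{"dp":[0.01,0,0],"turn":[0,0,0],"fingers":0.45},{"dp":[0,0,0],"turn":[0,0,0],"fingers":0.45},{"dp":[0,0,0],"turn":[0,0,0],"fingers":0.45}]'

```text
clock: 19.7
eef_pos: [567.6, -129.9, 77.2]
tcp_rot: [3.141, 0.002, 1.613]
contact_force: [1.6, -8.2, -1.1]
opening: 0.55
grasp_force: 4.4
```

play_rows --rows '[{"dp":[0.005,0,0],"turn":[0,0,0],"fingers":0.45},{"dp":[0,0,0],"turn":[0,0,0],"fingers":0.45},{"dp":[0,0,0],"turn":[0,0,0],"fingers":0.45},{"dp":[0,0,0],"turn":[0,0,0],"fingers":0.45},{"dp":[0,0,0],"turn":[0,0,0],"fingers":0.45}]'

```text
clock: 20.12
eef_pos: [567.7, -129.9, 77.2]
tcp_rot: [3.141, 0.002, 1.613]
contact_force: [0.9, -9.2, -1.3]
opening: 0.55
grasp_force: 4.9
```

play_rows --rows '[{"dp":[0.005,0,0],"turn":[0,0,0],"fingers":0.45},{"dp":[0,0,0],"turn":[0,0,0],"fingers":0.45},{"dp":[0,0,0],"turn":[0,0,0],"fingers":0.45},{"dp":[0,0,0],"turn":[0,0,0],"fingers":0.45},{"dp":[0,0,0],"turn":[0,0,0],"fingers":0.45}]'

```text
clock: 20.53
eef_pos: [567.7, -129.9, 77.3]
tcp_rot: [3.141, 0.002, 1.613]
contact_force: [1.0, -11.0, -1.3]
opening: 0.553
grasp_force: 5.4
```

play_rows --rows '[{"dp":[-0.1,0,0],"turn":[0,0,0],"fingers":0.45},{"dp":[-0.3,0,0],"turn":[0,0,0],"fingers":0.45},{"dp":[-0.3,0,-0.3],"turn":[0,0,0],"fingers":0.45},{"dp":[-0.3,0,-0.9],"turn":[0,0,0],"fingers":0.45},{"dp":[-0.3,0,-0.9],"turn":[0,0,0],"fingers":0.45}]'

```text
clock: 20.95
eef_pos: [567.8, -180.7, 160.5]
tcp_rot: [-3.138, -0.002, 1.612]
contact_force: [1.0, 0.1, -0.8]
opening: 0.548
grasp_force: 0.0
```

play_rows --rows '[{"dp":[-0.6,-0.6,-0.5],"turn":[0,0,0],"fingers":0.45},{"dp":[-0.6,-0.6,-0.5],"turn":[0,0,0],"fingers":0.45},{"dp":[-0.6,-0.6,-0.5],"turn":[0,0,0],"fingers":0.45},{"dp":[-0.6,-0.6,0],"turn":[0,0,0],"fingers":0.45},{"dp":[-0.6,-0.6,0],"turn":[0,0,0],"fingers":0.45}]'

```text
clock: 21.37
eef_pos: [453.8, -306.9, 222.7]
tcp_rot: [3.139, 0.001, 1.612]
contact_force: [0.5, -0.8, -0.6]
opening: 0.548
grasp_force: 0.0
```

play_rows --rows '[{"dp":[-0.6,-0.6,0],"turn":[0,0,0],"fingers":0.45},{"dp":[-0.6,-0.6,0],"turn":[0,0,0],"fingers":0.45},{"dp":[-0.6,-0.6,0],"turn":[0,0,0],"fingers":0.45},{"dp":[-0.6,-0.6,0],"turn":[0,0,0],"fingers":0.45},{"dp":[0,0,0],"turn":[0,0,0],"fingers":0.45}]'

```text
clock: 21.78
eef_pos: [358.9, -408.8, 221.2]
tcp_rot: [-3.141, 0.001, 1.609]
contact_force: [0.8, -0.0, 0.3]
opening: 0.55
grasp_force: 0.0
```

```bash
python3 look.py yellow 94 pics/e1.png;python3 look.py blue 64; python3 - <<'E'
from rig import r
import cv2
f=r.grab_frame("side");p=cv2.resize(f["pixels"][120:310,220:360,::-1],None,fx=3,fy=3,interpolation=cv2.INTER_CUBIC)
q=cv2.imread("pics/e1.png");q=cv2.resize(q,(370,118));p=cv2.copyMakeBorder(p,0,0,0,370,0);p[:118,-370:]=q;cv2.imwrite("pics/e2.png",p);print(p.shape)
E
```

```text
[307.9 160.1] [45.2 77.3]
[365.3 157.1] [ 45.8 -69.9]
[367.3 195. ] [-52.1 -69.1]
[309.9 198. ] [-52.9  76.4]
[300.  183.5] [ -9.5 101.4]
[307. 183.] [-9.1 83.2]
[308.1 199. ] [-51.4  82.2]
[301.1 199.5] [-51.8 100.4]
(570, 790, 3)
```

View pics/e2.png

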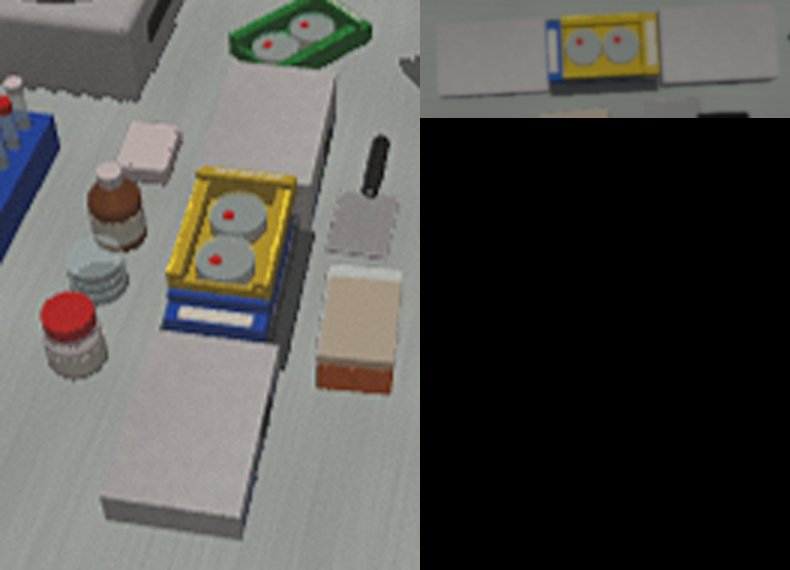

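The final picture shows yellow lying level on blue, hard against its lip, and blue lying level on grey against the low block. Everything else is where it was and the hand is clear, so I'm handing in.

```bash
python3 -c "
from rig import r;print(r.sign_off())"
```

```text
the job is handed in; nothing more can be done
None
```

I slid both trays into place, pressed each home at about 9–11 N for over half a second, and handed the job in with the hand clear after about 22 s. The last pictures show blue level on grey and yellow level against blue's lip; the sign-off gave no verdict.

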